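# Finish the pyramid of objective canisters

## Task

Finish the pyramid of microscope objective canisters on the rack: lay the two loose wide canisters into the two gaps of the bottom row, then lay the slim canister into the gap on top of them. All should lie parallel to the bottom row with their ends about flush with it; set each one down gently rather than dropping it. Keep the bottom row lying in its cradles and leave everything else on the bench where it is.

Things in the scene. Friction and masses are not known exactly. Their poses are not given: they have to be found in the camera images.
- rack: fixed low aluminium rack, 90 x 200 mm base plate, three cradles side by side along its y at y = +62, 0, -62 mm, each of two steel bars along its x; both x ends open. Origin: centre of its underside, on the bench. A wide canister in a cradle has its axis along the rack's x, 38.9 mm above the bench; 4 mm remain between neighbours
- gap_left (a point): point fixed to the rack: where the middle of a wide canister comes to lie when saddled in the gap between base_left and base_middle (rack y = +31 mm, 87.9 mm above the bench); axes parallel to the rack's
- gap_right (a point): the same for the gap between base_middle and base_right (rack y = -31 mm, 87.9 mm above the bench)
- top_gap (a point): point fixed to the rack: where the middle of the slim canister comes to lie when saddled in the gap between the two wide canisters of the second layer (rack y = 0, 128.3 mm above the bench)
- base_left: wide canister already lying in the rack's cradle at y = +62 mm: white plastic cylinder with a grey screw lid at its +x end (outline a plain cylinder with flat ends), 58 mm in diameter and 64 mm long, about 0.20 kg; origin at its middle, on its axis; x runs along the axis
- base_middle: wide canister already lying in the middle cradle, same size
- base_right: wide canister already lying in the cradle at y = -62 mm, same size
- wide_a: loose wide canister lying on the bench (axis 29 mm up), free to roll: white plastic cylinder with a grey screw lid at its +x end (outline a plain cylinder with flat ends), 58 mm in diameter and 64 mm long, about 0.20 kg; origin at its middle, on its axis; x runs along the axis. Hold it across its flat ends, 64 mm apart: beside it in the stack there is no room for a finger
- wide_b: second loose wide canister, the same as wide_a and lying likewise; the two are interchangeable
- slim: loose slim canister lying on the bench (its axis 22 mm up), free to roll: white plastic cylinder with a grey screw lid at its +x end (outline a plain cylinder with flat ends), 44 mm in diameter and 64 mm long, about 0.14 kg; origin at its middle, on its axis; x runs along the axis
- cleaner: bystander: upright bottle, 50 mm diameter, 120 mm tall; origin under its centre
- dish: bystander: flat closed glass dish, 70 mm diameter, 15 mm high; origin under its centre
- slide_box: bystander: grey plastic box 60 x 100 x 35 mm; origin under its centre
- beaker: bystander: glass beaker, 70 mm diameter, 85 mm tall; origin under its centre
- jar: bystander: upright amber glass jar with black cap, 50 mm diameter, 55 mm tall; origin under its centre
- driver: bystander: screwdriver with a red handle, about 200 mm long, lying on the bench, its length along its x axis
- mouse: bystander: black computer mouse, 100 x 58 x 30 mm; origin under its centre
There are look-alikes about, which are no part of the job. Leave any pink look-alike of the slim alone.

How it is judged:
By the outcome, as a careful person would: the job done as asked, in the order asked, and still so for the second after the job is handed in, with the robot touching nothing.
It also fails if it takes over 67 s, if anything falls off the work surface, if the arm or the gripper's body presses on something with over 40 N, if the wrist force passes 120 N, or if a joint passes its speed limit or range.

## Robot

A 6-joint arm with a two-finger parallel gripper is mounted at the origin on the work surface. World frame = base frame: x ahead of the robot, y to its left, z up, the work surface at z = 0. Lengths are in m, angles in rad, forces in N, time in s.
With the tool pointing down it reaches from about 0.275 to 0.875 m from the base axis. Payload 12.5 kg.
Tool frame: the origin (TCP) lies midway between the tips of the shut fingers; the grasp point (between the pads) lies 19 mm behind it; z points along the fingers, y is the line along which they close (so a half turn about z gives the same grasp; the last joint's range is limited). The gripper opens to 85 mm and grips with 20 to 120 N. Pads are 22 mm wide; open, the fingers measure 114 mm over their backs; the gripper's body (76 mm by 85 mm) begins 54 mm behind the grasp point. The pads swing forward as they close: fully open they stand 13 mm farther back than shut.
Start: joints at [-1.408, 0.351, 1.652, -0, 1.139, -0.085], TCP at [0.135, -0.533, 0.231] pointing down, gripper open.
Joint ranges: [-2.75, 2.75], [-0.79, 2.1], [0.01, 2.65], [-1.57, 4.71], [0.07, 3.14], [-2.87, 2.87]. Speed limits (rad/s): [2.22, 2.22, 2.79, 3.14, 3.14, 3.14].

## Interface

Orientations are given as a unit quaternion [x, y, z, w].
In Python, from station import arm gives the robot as it stands.
- The arm moves only by the shell command python3 -m jog 'ROWS'. ROWS is JSON, a list of rows, each an object of numbers: "tx", "ty", "tz": the shift along the tool's x, y, z in mm; "ax", "ay", "az": the turn, a rotation vector about the tool's x, y, z in rad; "hand": the closure, from 0 (fully open) to 1 (shut). A call has 1 to 10 rows; each row shifts and turns the commanded pose from where the row before left it, along the tool's axes as they then stand; what a row does not reach is not made up. A row lasts 1/8 s, in which the tool goes at most 62.5 mm and 10.7 degrees, less where a joint would pass 70% of its speed; a pose out of reach is approached as far as the arm can. A call with a gripper value outside its range is refused whole. The fingers move at their own pace and stop on an object; the grip force is fixed at half the most. Time passes only in rows, so rows that do not move let the fingers close. It gives the time, the measured TCP pose, the force, the opening and the grip force at its end, in the units of the state.
- arm.get_obs(): the state, without advancing time (a new reading comes with each control period).
- arm.camera(name): name is "side" or "top"; returns (picture, depth): 420x560x3 uint8, red, green, blue; 420x560 float32, m along the optical axis (not along the pixel's ray), 0 where there is no reading.
- arm.camera_params(name): a dict with "intrinsics" (3x3 intrinsics, pixels), "eye" and "orientation" of the camera in the world. Camera axes: x right, y up, looking along -z (the intrinsics and any distortion apply to the point x, -y, -z); pixel columns grow to the right and rows downward; lengths in m; the calibration is good to about 2 mm. A picture is of the moment at which its call begins. camera_params takes no time and is no camera call.
- arm.hand_in(): hands the job in; it is judged then, once.
Trained networks look in the newest picture that a camera, given by its name, has taken for a name from the list of things; names that differ only in an ending like _2 or _b are one class to them, and where a whole thing is asked for, a point or a joint stands for the part that bears it (a point fixed in the world has none). Each returns a list of dicts, best first, with "conf" (0 to 1); they miss things now and then, are a little off and sometimes report something else, mostly with a low value. They report only what shows in the picture. A call takes as long as a camera call. They do not tell look-alikes from the thing itself.
- arm.silhouettes(camera, query): "region" (420x560 bool, what is visible of it) and "point" ([column, row] in pixels, amid what is visible of it).
The state is a dict: "clock": time; "joint_pos": joint angles; "qd": joint speeds; "tau": joint torques, N m; "ee_pos": TCP position; "orientation": TCP orientation; "force": force on the tool from outside, world axes, zero at the start; "torque": the same for the moment, N m; "finger_gap": finger opening in m; "finger_force": force on a finger pad.
Only numpy, scipy, OpenCV 4.12 (cv2) and the standard library are available. Lean on these libraries where they do the work, as an engineer would, in place of code of your own. Each camera call takes 0.05 s, during which the arm holds its last target. There are 200 camera calls.

## Working session

There is one attempt and no reset: what is moved stays moved. The work goes in short steps, Python scripts to look and compute and a shell command to move; the robot and the scene stay as the last step left them, time stands still between calls to the robot, and variables do not carry over. Pictures are saved under pics/ and viewed, at most 10 in all, crops included, and the job is handed in when it is done.

```bash
mkdir -p pics; ls; python3 - <<'E'
from station import arm
import cv2,numpy as np
o=arm.get_obs(); print({k:np.round(v,3).tolist() for k,v in o.items()})
for n in("top","side"):
    im,d=arm.camera(n); cv2.imwrite(f"pics/{n}0.png",im[:,:,::-1]); np.savez(f"{n}0.npz",im=im,d=d)
    p=arm.camera_params(n); print(n,{k:np.round(v,4).tolist() if not isinstance(v,str) else v for k,v in p.items()})
    for q in("wide_a","slim","rack","base_left"):
        for r in arm.silhouettes(n,q): print(n,q,round(r["conf"],2),np.round(r["point"]),r["region"].sum())
E
```

```text
pics
{'clock': 0.0, 'joint_pos': [-1.408, 0.351, 1.652, 0.0, 1.139, -0.085], 'qd': [-0.001, -0.001, 0.0, 0.0, 0.001, 0.0], 'tau': [-0.004, -50.611, -29.141, -0.0, 0.004, -0.0], 'ee_pos': [0.135, -0.533, 0.231], 'orientation': [0.992, 0.124, -0.0, -0.001], 'force': [0.383, 0.349, -0.385], 'torque': [0.023, 0.001, 0.001], 'finger_force': 0.0, 'finger_gap': 0.086}
top {'intrinsics': [[442.6247, 0.0, 273.0717], [0.0, 442.6247, 202.7223], [0.0, 0.0, 1.0]], 'eye': [0.49, 0.1208, 1.2468], 'orientation': [-0.0235, 0.0317, 0.7119, -0.7012]}
top wide_a 0.73 [227. 192.] 509
top wide_a 0.56 [399. 220.] 591
top slim 0.92 [210. 238.] 426
top slim 0.9 [243. 268.] 412
top slim 0.7 [119. 222.] 396
top slim 0.58 [263. 234.] 352
top base_left 0.72 [300. 202.] 511
top base_left 0.68 [160. 297.] 777
side {'intrinsics': [[427.8746, 0.0, 283.6832], [0.0, 427.8746, 211.7868], [0.0, 0.0, 1.0]], 'eye': [0.2759, 0.9446, 0.5855], 'orientation': [-0.0945, 0.4993, 0.85, -0.139]}
side wide_a 0.71 [246. 264.] 786
side wide_a 0.57 [336. 182.] 352
side slim 0.96 [353. 309.] 842
side slim 0.92 [313. 252.] 503
side slim 0.85 [298. 290.] 711
side slim 0.8 [351. 270.] 658
side slim 0.74 [216. 376.] 1274
side slim 0.69 [304. 231.] 557
side slim 0.28 [306. 203.] 409
side rack 0.24 [183. 276.] 1447
side base_left 0.86 [296. 214.] 672
side base_left 0.54 [338. 181.] 403
```

View pics/top0.png

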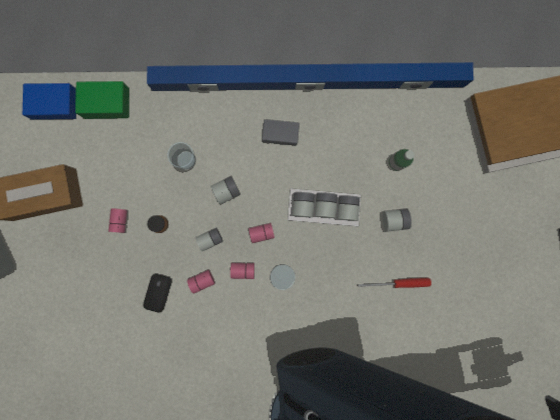

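View pics/side0.png

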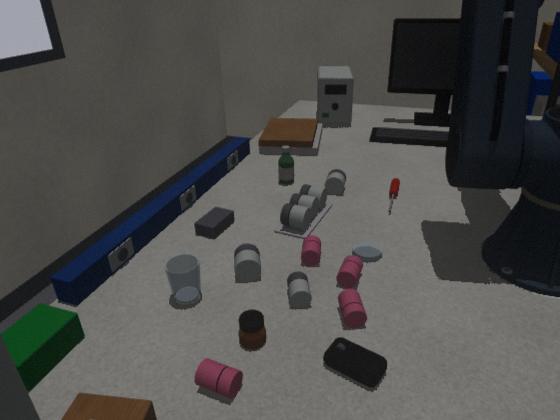

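The top view shows the rack around (324,207), white wide canisters at (226,190) and (396,220), and the white slim one at (209,239). The pink look-alikes are at (261,232), (242,270), (201,281) and (118,221). The side view agrees, with the wides at (247,262) and (336,182) and the slim at (299,290).

```bash
cat > h.py <<'E'
import numpy as np, cv2
from scipy.spatial.transform import Rotation as R
from scipy.optimize import least_squares
from station import arm
def cloud(n,d):
    p=arm.camera_params(n); K=np.array(p["intrinsics"]); v,u=np.mgrid[:420,:560]
    c=np.stack([(u-K[0,2])/K[0,0]*d,-(v-K[1,2])/K[1,1]*d,-d],-1)
    w=R.from_quat(p["orientation"]).apply(c.reshape(-1,3)).reshape(c.shape)+np.array(p["eye"])
    w[d<=0]=np.nan; return w
def pick(w,c,rad,lo,hi):
    q=w.reshape(-1,3); return q[(np.hypot(*(q[:,:2]-np.array(c)[:2]).T)<rad)&(q[:,2]>lo)&(q[:,2]<hi)]
def cyl(P,r,h,L=.064):
    # capped cylinder lying flat at axis height h: signed distance fit of x,y,angle
    def f(s):
        a=np.array([np.cos(s[2]),np.sin(s[2])]); d=P[:,:2]-s[:2]
        t=np.abs(d@a)-L/2; q=np.hypot(d@[-a[1],a[0]],P[:,2]-h)-r
        return np.where((t>0)|(q>0),np.hypot(np.maximum(t,0),np.maximum(q,0)),np.maximum(t,q))
    m=P[:,:2].mean(0)
    S=[least_squares(f,[*m,a],loss="soft_l1",f_scale=.002,x_scale=[.01,.01,.1]) for a in np.arange(-1.5,1.5,.4)]
    b=min(S,key=lambda s:s.cost); b.x[2]=(b.x[2]+np.pi/2)%np.pi-np.pi/2
    return b.x, np.sqrt(np.mean(f(b.x)**2))
def tcp():
    o=arm.get_obs(); x=R.from_quat(o["orientation"]).as_matrix()[:,0]
    return np.array(o["ee_pos"]),np.arctan2(x[1],x[0])
def togo(x,y,z,axis):
    """shift (mm, present tool axes) and az (rad) to bring TCP to x,y,z with tool y along axis"""
    p,psi=tcp(); o=arm.get_obs(); Rm=R.from_quat(o["orientation"])
    az=-(((axis+np.pi/2-psi)+np.pi/2)%np.pi-np.pi/2)
    return np.round(Rm.inv().apply(np.array([x,y,z])-p)*1000,1),round(az,3)
E
cat > m.py <<'E'
from h import *
W={n:cloud(n,np.load(f"{n}0.npz")["d"]) for n in("top","side")}
T=W["top"]
for nm,(u,v),r,h in[("wl",(226,190),.029,.029),("wr",(396,220),.029,.029),("slim",(209,239),.022,.022),("bL",(303,206),.029,.0389),("bM",(326,207),.029,.0389),("bR",(348,209),.029,.0389)]:
    c=np.nanmedian(T[v-3:v+4,u-3:u+4].reshape(-1,3),0); b=nm[0]=="b"
    for k in("top","side","both"):
        P=np.vstack([pick(W[j],c,.045 if not b else .03,h-.012 if not b else h+.012,h+r+.01) for j in(W if k=="both" else [k])])
        if len(P)>20:
            s,e=cyl(P,r,h); print(nm,k,len(P),np.round(s,4),"deg",round(np.degrees(s[2]),1),"rms",round(e*1000,1),"ztop",round(np.percentile(P[:,2],98),4))
for n,(u,v) in{"cleaner":(402,158),"dish":(282,276),"jar":(158,223),"beaker":(182,157),"box":(280,132),"pink":(261,232)}.items(): print(n,np.round(T[v,u],3))
E
python3 m.py
```

```text
wl top 486 [ 0.6244  0.2356 -1.1199] deg -64.2 rms 1.8 ztop 0.0607
wl side 731 [ 0.6237  0.2379 -1.12  ] deg -64.2 rms 1.1 ztop 0.0586
wl both 1217 [ 0.6235  0.2378 -1.1208] deg -64.2 rms 1.5 ztop 0.0601
wr top 551 [ 0.5341 -0.2338 -1.4821] deg -84.9 rms 1.9 ztop 0.0622
wr side 353 [ 0.5344 -0.2322 -1.4894] deg -85.3 rms 1.8 ztop 0.0582
wr both 904 [ 0.5342 -0.2328 -1.4852] deg -85.1 rms 1.9 ztop 0.0613
slim top 388 [ 0.4883  0.2835 -1.1441] deg -65.6 rms 1.9 ztop 0.0469
slim side 652 [ 0.4879  0.2849 -1.1484] deg -65.8 rms 1.0 ztop 0.0445
slim both 1040 [ 0.4879  0.2848 -1.146 ] deg -65.7 rms 1.4 ztop 0.0462
bL top 350 [ 0.5797  0.0236 -0.106 ] deg -6.1 rms 2.0 ztop 0.071
bL side 248 [ 0.5794  0.0246 -0.1126] deg -6.5 rms 1.6 ztop 0.0691
bL both 598 [ 0.5794  0.0241 -0.1017] deg -5.8 rms 1.8 ztop 0.0704
bM top 349 [ 0.577  -0.0384 -0.1078] deg -6.2 rms 2.0 ztop 0.0719
bM side 221 [ 0.5761 -0.0377 -0.1332] deg -7.6 rms 1.6 ztop 0.0685
bM both 570 [ 0.5762 -0.0381 -0.1234] deg -7.1 rms 1.9 ztop 0.0713
bR top 352 [ 0.5682 -0.0996 -0.1131] deg -6.5 rms 2.2 ztop 0.0712
bR side 205 [ 0.5679 -0.0983 -0.1109] deg -6.4 rms 1.7 ztop 0.0684
bR both 557 [ 0.5678 -0.0991 -0.1145] deg -6.6 rms 2.0 ztop 0.071
cleaner [ 0.694 -0.237  0.09 ]
dish [0.383 0.084 0.012]
jar [0.533 0.416 0.055]
beaker [0.721 0.362 0.004]
box [0.781 0.084 0.039]
pink [0.505 0.14  0.042]
```

```bash
python3 -c "
from h import *
print(tcp(),togo(.534,-.233,.11,-1.485))"
```

```text
(array([ 0.13490509, -0.53316759,  0.23125201]), np.float64(0.24772476072593747)) (array([ 460.5, -193.1,  121.3]), np.float64(0.162))
```

```bash
python3 -m jog '[{"tx":46,"ty":-19.3,"tz":5},{"tx":46,"ty":-19.3,"tz":10},{"tx":46,"ty":-19.3,"tz":10},{"tx":46,"ty":-19.3,"tz":16},{"tx":46,"ty":-19.3,"tz":16},{"tx":46,"ty":-19.3,"tz":16},{"tx":46,"ty":-19.3,"tz":16},{"tx":46,"ty":-19.3,"tz":16},{"tx":46,"ty":-19.3,"tz":16},{"tx":46,"ty":-19.3,"az":0.162}]'; python3 - <<'E'
from h import *
im,d=arm.camera("side"); cv2.imwrite("pics/s1.png",cv2.resize(im[100:300,200:450,::-1],None,fx=3,fy=3))
print(tcp(),togo(.534,-.233,.012,-1.485),arm.get_obs()["finger_gap"])
E
```

```text
(array([ 0.13489261, -0.5331607 ,  0.23127531]), np.float64(0.24772309643263407)) (array([ 460.5, -193.1,  219.3]), np.float64(0.162)) 0.08578746365162586$[0]: bad value
```

View pics/s1.png

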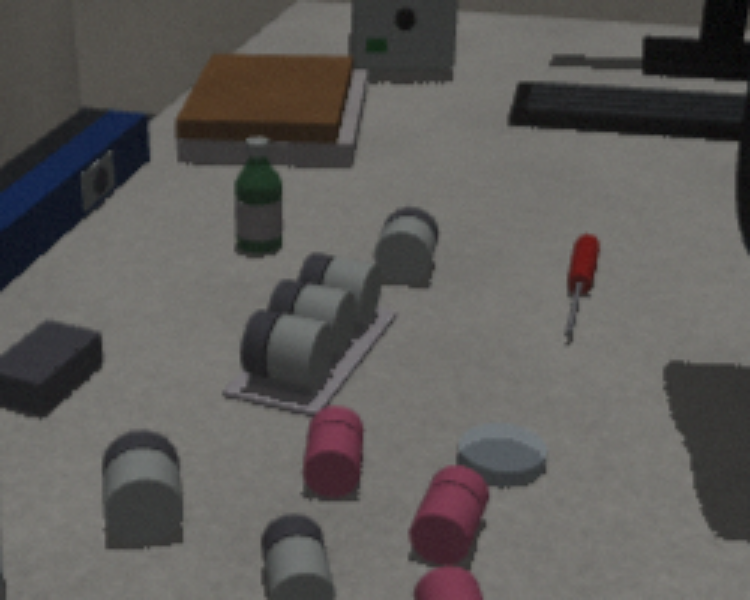

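The move was refused, so the scene is unchanged. I'll give every key in each row.

```bash
python3 -m jog '[{"tx":46,"ty":-19.3,"tz":5,"ax":0,"ay":0,"az":0,"hand":0},{"tx":46,"ty":-19.3,"tz":10,"ax":0,"ay":0,"az":0,"hand":0},{"tx":46,"ty":-19.3,"tz":10,"ax":0,"ay":0,"az":0,"hand":0},{"tx":46,"ty":-19.3,"tz":16,"ax":0,"ay":0,"az":0,"hand":0},{"tx":46,"ty":-19.3,"tz":16,"ax":0,"ay":0,"az":0,"hand":0},{"tx":46,"ty":-19.3,"tz":16,"ax":0,"ay":0,"az":0,"hand":0},{"tx":46,"ty":-19.3,"tz":16,"ax":0,"ay":0,"az":0,"hand":0},{"tx":46,"ty":-19.3,"tz":16,"ax":0,"ay":0,"az":0,"hand":0},{"tx":46,"ty":-19.3,"tz":16,"ax":0,"ay":0,"az":0,"hand":0},{"tx":46,"ty":-19.3,"tz":0,"ax":0,"ay":0,"az":0.162,"hand":0}]'; python3 -c "
from h import *
print(tcp(),togo(.534,-.233,.012,-1.485),arm.get_obs()['finger_gap'])"
```

```text
clock: 1.8
ee_pos: [0.5342, -0.2318, 0.1091]
orientation: [0.999, 0.041, -0.001, -0.0]
force: [-0.5, -0.3, -1.1]
finger_gap: 0.0857
finger_force: 0.0
(array([ 0.53422516, -0.23182417,  0.1090792 ]), np.float64(0.08281962876810255)) (array([-0.2,  1.3, 97.1]), np.float64(-0.003)) 0.08565550303543013
```

```bash
python3 -m jog '[{"tx":0,"ty":1,"tz":40,"ax":0,"ay":0,"az":0,"hand":0},{"tx":0,"ty":0,"tz":35,"ax":0,"ay":0,"az":0,"hand":0},{"tx":0,"ty":0,"tz":25,"ax":0,"ay":0,"az":0,"hand":0},{"tx":0,"ty":0,"tz":0,"ax":0,"ay":0,"az":0,"hand":0},{"tx":0,"ty":0,"tz":0,"ax":0,"ay":0,"az":0,"hand":1},{"tx":0,"ty":0,"tz":0,"ax":0,"ay":0,"az":0,"hand":1},{"tx":0,"ty":0,"tz":0,"ax":0,"ay":0,"az":0,"hand":1},{"tx":0,"ty":0,"tz":0,"ax":0,"ay":0,"az":0,"hand":1},{"tx":0,"ty":0,"tz":0,"ax":0,"ay":0,"az":0,"hand":1},{"tx":0,"ty":0,"tz":0,"ax":0,"ay":0,"az":0,"hand":1}]'; python3 -c "
from h import *
print(tcp())"
```

```text
clock: 3.05
ee_pos: [0.5345, -0.2347, 0.0118]
orientation: [0.999, 0.043, 0.001, 0.001]
force: [-0.8, 1.4, 7.3]
finger_gap: 0.0632
finger_force: 66.2
(array([ 0.53448411, -0.2346856 ,  0.01178164]), np.float64(0.08577380294437856))
```

```bash
python3 -m jog '[{"tx":0,"ty":0,"tz":-20,"ax":0,"ay":0,"az":0,"hand":1},{"tx":0,"ty":0,"tz":-45,"ax":0,"ay":0,"az":0,"hand":1},{"tx":0,"ty":0,"tz":-50,"ax":0,"ay":0,"az":0,"hand":1},{"tx":0,"ty":0,"tz":0,"ax":0,"ay":0,"az":0,"hand":1},{"tx":13,"ty":-40,"tz":0,"ax":0,"ay":0,"az":0,"hand":1},{"tx":13,"ty":-40,"tz":0,"ax":0,"ay":0,"az":0,"hand":1},{"tx":13,"ty":-40,"tz":0,"ax":0,"ay":0,"az":0,"hand":1},{"tx":12,"ty":-40,"tz":0,"ax":0,"ay":0,"az":0,"hand":1},{"tx":0,"ty":0,"tz":0,"ax":0,"ay":0,"az":-0.17,"hand":1},{"tx":0,"ty":0,"tz":0,"ax":0,"ay":0,"az":-0.17,"hand":1}]' && python3 -m jog '[{"tx":0,"ty":0,"tz":0,"ax":0,"ay":0,"az":-0.17,"hand":1},{"tx":0,"ty":0,"tz":0,"ax":0,"ay":0,"az":-0.17,"hand":1},{"tx":0,"ty":0,"tz":0,"ax":0,"ay":0,"az":-0.17,"hand":1},{"tx":0,"ty":0,"tz":0,"ax":0,"ay":0,"az":-0.17,"hand":1},{"tx":0,"ty":0,"tz":0,"ax":0,"ay":0,"az":-0.17,"hand":1},{"tx":0,"ty":0,"tz":0,"ax":0,"ay":0,"az":-0.17,"hand":1},{"tx":0,"ty":0,"tz":0,"ax":0,"ay":0,"az":0,"hand":1},{"tx":0,"ty":0,"tz":0,"ax":0,"ay":0,"az":0,"hand":1}]'; cat > look.py <<'E'
import sys
from h import *
i,c,r,h=sys.argv[1],[float(sys.argv[2]),float(sys.argv[3])],float(sys.argv[4]),float(sys.argv[5])
print("tcp",tcp())
# held or placed canister seen by both cameras
W={}
for n in("side","top"):
    im,d=arm.camera(n); np.savez(f"{n}_{i}.npz",im=im,d=d); cv2.imwrite(f"pics/{n}{i}.png",cv2.resize(im[120:300,190:430,::-1],None,fx=3,fy=3)); W[n]=cloud(n,d)
    P=pick(W[n],c,.043,h-.012,h+r+.006)
    if len(P)>20: s,e=cyl(P,r,h); print(n,len(P),np.round(s,4),"rms",round(e*1000,1))
E
python3 look.py 2 .5713 -.0685 .029 .15;python3 -c "
from h import *
print(togo(.5713,-.0685,.0707,-.105))"
```

```text
clock: 4.3
ee_pos: [0.5702, -0.0698, 0.125]
orientation: [0.977, 0.215, -0.001, -0.0]
force: [-0.3, 0.5, -1.6]
finger_gap: 0.0631
finger_force: 66.9
clock: 5.3
ee_pos: [0.5705, -0.0704, 0.1252]
orientation: [0.751, 0.66, -0.0, -0.0]
force: [-1.4, -0.1, -2.2]
finger_gap: 0.0635
finger_force: 66.9
tcp (array([ 0.57048235, -0.07044238,  0.12518323]), np.float64(1.4420552066587715))
side 526 [ 0.5688 -0.075  -0.1307] rms 4.8
(array([ 2. ,  0.5, 54.5]), np.float64(-0.022))
```

View pics/side2.png

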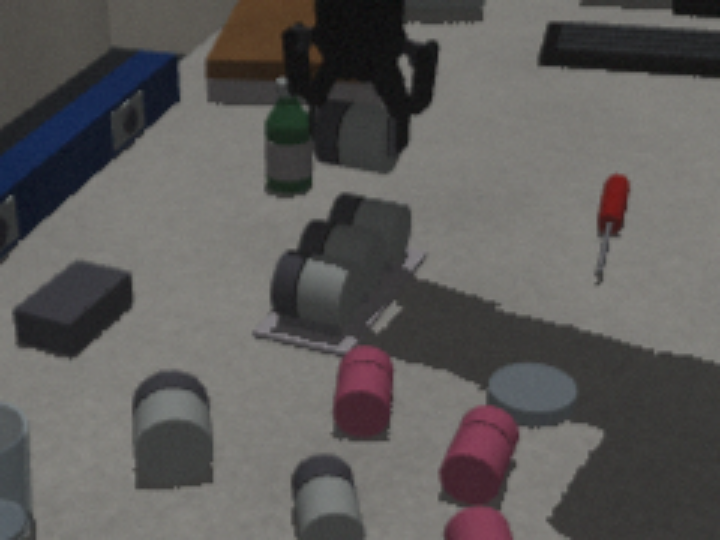

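The canister is held level above the right gap at (365,130), with its lid on the same side as the bottom row's lids. I'll lower it to just above contact and measure.

```bash
python3 -m jog '[{"tx":2,"ty":0.5,"tz":16,"ax":0,"ay":0,"az":-0.022,"hand":1},{"tx":0,"ty":0,"tz":16,"ax":0,"ay":0,"az":0,"hand":1},{"tx":0,"ty":0,"tz":14,"ax":0,"ay":0,"az":0,"hand":1},{"tx":0,"ty":0,"tz":0,"ax":0,"ay":0,"az":0,"hand":1},{"tx":0,"ty":0,"tz":0,"ax":0,"ay":0,"az":0,"hand":1}]'; python3 look.py 3 .5713 -.0685 .029 .095; cat > free.py <<'E'
import sys
from h import *
i,cx,cy,r,h=sys.argv[1],*map(float,sys.argv[2:6])
for n in("side","top"):
    z=np.load(f"{n}_{i}.npz"); w=cloud(n,z["d"]); q=w.reshape(-1,3); b=z["im"].reshape(-1,3).astype(int).min(1)>85
    a=np.array([np.cos(-.105),np.sin(-.105)]); t=(q[:,:2]-[cx,cy])@a; s=(q[:,:2]-[cx,cy])@[-a[1],a[0]]
    m=b&(abs(t)<.03)&(abs(s)<r+.008)&(q[:,2]>h-.012)&(q[:,2]<h+r+.008)
    if m.sum()<25: print(n,"few",m.sum()); continue
    S,Z,Tt=s[m],q[m,2],t[m]
    f=lambda p:np.hypot(S-p[0]-p[2]*Tt,Z-p[1])-r
    o=least_squares(f,[0,h,0],loss="soft_l1",f_scale=.001)
    print(n,m.sum(),"rack-y off mm, axis z mm, yaw deg:",np.round([o.x[0]*1e3,o.x[1]*1e3,np.degrees(o.x[2])],1),"t range",np.round(np.percentile(Tt,[1,99])*1e3,1))
E
python3 free.py 2 .5713 -.0685 .029 .1424; python3 free.py 3 .5713 -.0685 .029 .095
```

```text
clock: 6.02
ee_pos: [0.5717, -0.0686, 0.0795]
orientation: [0.743, 0.67, 0.0, 0.0]
force: [-1.0, -0.1, -1.6]
finger_gap: 0.0634
finger_force: 66.9
tcp (array([ 0.57168625, -0.0686063 ,  0.07947637]), np.float64(1.467654104648214))
side 545 [ 0.5694 -0.0702 -0.1113] rms 2.9
side few 0
top few 0
side few 1
top few 0
```

```bash
python3 -m jog '[{"tx":0,"ty":0,"tz":4,"ax":0,"ay":0,"az":0,"hand":1},{"tx":0,"ty":0,"tz":3,"ax":0,"ay":0,"az":0,"hand":1},{"tx":0,"ty":0,"tz":0,"ax":0,"ay":0,"az":0,"hand":1}]'; sed -i 's/>85/>55/' free.py; python3 free.py 3 .5713 -.0685 .029 .096
```

```text
clock: 6.5
ee_pos: [0.5716, -0.0685, 0.0723]
orientation: [0.743, 0.67, 0.0, 0.0]
force: [0.8, -0.2, -1.3]
finger_gap: 0.0632
finger_force: 67.3
side 235 rack-y off mm, axis z mm, yaw deg: [-2.3 96.5  1. ] t range [-29.6  23.9]
top few 0
```

```bash
python3 -m jog '[{"tx":1,"ty":0,"tz":1.5,"ax":0,"ay":0,"az":0,"hand":1},{"tx":0,"ty":0,"tz":0,"ax":0,"ay":0,"az":0,"hand":1}]'; python3 -m jog '[{"tx":0,"ty":0,"tz":1,"ax":0,"ay":0,"az":0,"hand":1},{"tx":0,"ty":0,"tz":0,"ax":0,"ay":0,"az":0,"hand":1}]'; 
```

```text
clock: 6.75
ee_pos: [0.572, -0.0675, 0.0716]
orientation: [0.743, 0.67, 0.0, 0.0]
force: [-2.3, 0.6, 7.6]
finger_gap: 0.0631
finger_force: 67.8
clock: 7.0
ee_pos: [0.5722, -0.0674, 0.0715]
orientation: [0.743, 0.67, 0.001, 0.001]
force: [-5.7, 3.8, 17.5]
finger_gap: 0.063
finger_force: 69.3
```

```bash
python3 -m jog '[{"tx":0,"ty":0,"tz":-1.3,"ax":0,"ay":0,"az":0,"hand":1},{"tx":0,"ty":0,"tz":0,"ax":0,"ay":0,"az":0,"hand":1}]'; python3 -m jog '[{"tx":0,"ty":0,"tz":0,"ax":0,"ay":0,"az":0,"hand":0.15},{"tx":0,"ty":0,"tz":0,"ax":0,"ay":0,"az":0,"hand":0},{"tx":0,"ty":0,"tz":0,"ax":0,"ay":0,"az":0,"hand":0},{"tx":0,"ty":0,"tz":0,"ax":0,"ay":0,"az":0,"hand":0}]'; python3 -m jog '[{"tx":0,"ty":0,"tz":-20,"ax":0,"ay":0,"az":0,"hand":0},{"tx":0,"ty":0,"tz":-45,"ax":0,"ay":0,"az":0,"hand":0},{"tx":0,"ty":0,"tz":-50,"ax":0,"ay":0,"az":0,"hand":0},{"tx":0,"ty":0,"tz":0,"ax":0,"ay":0,"az":0,"hand":0}]'; python3 look.py 4 .5713 -.0685 .029 .0879;python3 free.py 4 .5713 -.0685 .029 .0879; python3 -c "
from h import *
print(togo(.6237,.2374,.16,-1.12))"
```

```text
clock: 7.25
ee_pos: [0.572, -0.0675, 0.0716]
orientation: [0.743, 0.67, 0.0, 0.0]
force: [-1.8, 1.5, 7.5]
finger_gap: 0.0636
finger_force: 67.6
clock: 7.75
ee_pos: [0.5715, -0.0676, 0.071]
orientation: [0.743, 0.67, -0.0, -0.0]
force: [-0.2, -0.3, 0.4]
finger_gap: 0.0855
finger_force: 0.0
clock: 8.25
ee_pos: [0.5733, -0.0679, 0.1899]
orientation: [0.743, 0.67, 0.002, 0.003]
force: [0.0, -0.6, -0.5]
finger_gap: 0.0856
finger_force: 0.0
tcp (array([ 0.57331497, -0.06787284,  0.18985341]), np.float64(1.4678462548009084))
side 508 [ 0.573  -0.0684 -0.1083] rms 1.6
top 100 [ 0.5727 -0.0693 -0.1076] rms 1.2
side 230 rack-y off mm, axis z mm, yaw deg: [ 0.1 87.6 -1.2] t range [-29.6  16.2]
top 83 rack-y off mm, axis z mm, yaw deg: [-1.  88.8 -0. ] t range [-28.7  29.2]
(array([308.7,  20.6,  26. ]), np.float64(1.017))
```

View pics/side4.png

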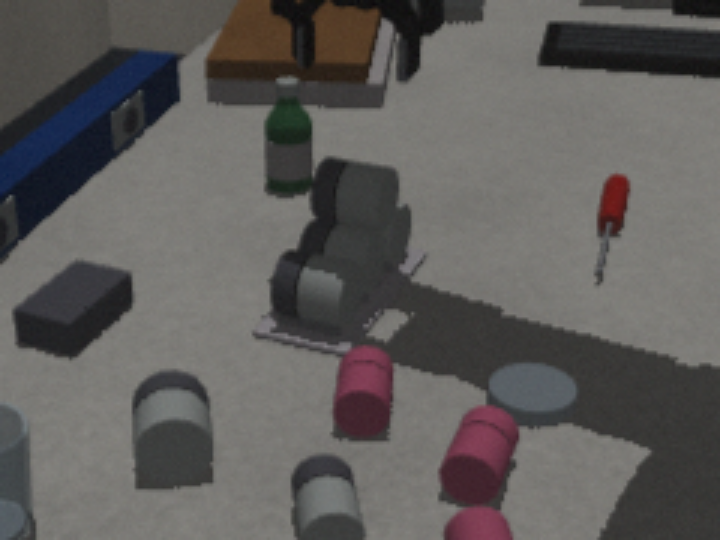

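The first wide canister lies in the right gap at (355,195): axis 88 mm up and parallel. Next is the left wide canister.

```bash
python3 -m jog '[{"tx":51.5,"ty":3.4,"tz":0,"ax":0,"ay":0,"az":0,"hand":0},{"tx":51.5,"ty":3.4,"tz":0,"ax":0,"ay":0,"az":0,"hand":0},{"tx":51.5,"ty":3.4,"tz":0,"ax":0,"ay":0,"az":0,"hand":0},{"tx":51.5,"ty":3.4,"tz":0,"ax":0,"ay":0,"az":0,"hand":0},{"tx":51.5,"ty":3.4,"tz":10,"ax":0,"ay":0,"az":0,"hand":0},{"tx":51.2,"ty":3.6,"tz":16,"ax":0,"ay":0,"az":0,"hand":0},{"tx":0,"ty":0,"tz":15,"ax":0,"ay":0,"az":0.17,"hand":0},{"tx":0,"ty":0,"tz":15,"ax":0,"ay":0,"az":0.17,"hand":0},{"tx":0,"ty":0,"tz":15,"ax":0,"ay":0,"az":0.17,"hand":0},{"tx":0,"ty":0,"tz":0,"ax":0,"ay":0,"az":0.17,"hand":0}]' && python3 -m jog '[{"tx":0,"ty":0,"tz":0,"ax":0,"ay":0,"az":0.17,"hand":0},{"tx":0,"ty":0,"tz":0,"ax":0,"ay":0,"az":0.167,"hand":0},{"tx":0,"ty":0,"tz":0,"ax":0,"ay":0,"az":0,"hand":0}]'; python3 -c "
from h import *
print(togo(.6237,.2374,.009,-1.12))"
```

```text
clock: 9.6
ee_pos: [0.6222, 0.237, 0.1117]
orientation: [0.924, 0.381, -0.003, -0.0]
force: [0.3, -0.0, 0.2]
finger_gap: 0.0854
finger_force: 0.0
clock: 9.98
ee_pos: [0.6231, 0.2372, 0.1134]
orientation: [0.975, 0.224, -0.001, 0.0]
force: [-0.1, 0.0, 0.5]
finger_gap: 0.0853
finger_force: 0.0
(array([9.000e-01, 1.000e-01, 1.044e+02]), np.float64(0.001))
```

```bash
python3 -m jog '[{"tx":0.5,"ty":0,"tz":40,"ax":0,"ay":0,"az":0,"hand":0},{"tx":0,"ty":0,"tz":35,"ax":0,"ay":0,"az":0,"hand":0},{"tx":0,"ty":0,"tz":27,"ax":0,"ay":0,"az":0,"hand":0},{"tx":0,"ty":0,"tz":0,"ax":0,"ay":0,"az":0,"hand":0},{"tx":0,"ty":0,"tz":0,"ax":0,"ay":0,"az":0,"hand":1},{"tx":0,"ty":0,"tz":0,"ax":0,"ay":0,"az":0,"hand":1},{"tx":0,"ty":0,"tz":0,"ax":0,"ay":0,"az":0,"hand":1},{"tx":0,"ty":0,"tz":0,"ax":0,"ay":0,"az":0,"hand":1},{"tx":0,"ty":0,"tz":0,"ax":0,"ay":0,"az":0,"hand":1},{"tx":0,"ty":0,"tz":0,"ax":0,"ay":0,"az":0,"hand":1}]'; python3 -c "
from h import *
print(tcp(),togo(.5777,-.0069,.12,-.105))"
```

```text
clock: 11.22
ee_pos: [0.6251, 0.2379, 0.0146]
orientation: [0.975, 0.224, 0.001, -0.0]
force: [-0.4, 1.0, 6.3]
finger_gap: 0.0632
finger_force: 66.5
(array([0.6250698 , 0.2378876 , 0.01455846]), np.float64(0.4512343344007934)) (array([-149.1,  199.7, -105.7]), np.float64(-1.015))
```

```bash
python3 -m jog '[{"tx":0,"ty":0,"tz":-25,"ax":0,"ay":0,"az":0,"hand":1},{"tx":0,"ty":0,"tz":-50,"ax":0,"ay":0,"az":0,"hand":1},{"tx":0,"ty":0,"tz":-55,"ax":0,"ay":0,"az":0,"hand":1},{"tx":0,"ty":0,"tz":0,"ax":0,"ay":0,"az":0,"hand":1},{"tx":-30,"ty":40,"tz":0,"ax":0,"ay":0,"az":0,"hand":1},{"tx":-30,"ty":40,"tz":0,"ax":0,"ay":0,"az":0,"hand":1},{"tx":-30,"ty":40,"tz":0,"ax":0,"ay":0,"az":0,"hand":1},{"tx":-30,"ty":40,"tz":0,"ax":0,"ay":0,"az":0,"hand":1},{"tx":-29,"ty":40,"tz":0,"ax":0,"ay":0,"az":0,"hand":1},{"tx":0,"ty":0,"tz":0,"ax":0,"ay":0,"az":-0.17,"hand":1}]' && python3 -m jog '[{"tx":0,"ty":0,"tz":0,"ax":0,"ay":0,"az":-0.17,"hand":1},{"tx":0,"ty":0,"tz":0,"ax":0,"ay":0,"az":-0.17,"hand":1},{"tx":0,"ty":0,"tz":0,"ax":0,"ay":0,"az":-0.17,"hand":1},{"tx":0,"ty":0,"tz":0,"ax":0,"ay":0,"az":-0.17,"hand":1},{"tx":0,"ty":0,"tz":0,"ax":0,"ay":0,"az":-0.165,"hand":1},{"tx":0,"ty":0,"tz":0,"ax":0,"ay":0,"az":0,"hand":1},{"tx":0,"ty":0,"tz":0,"ax":0,"ay":0,"az":0,"hand":1}]'; python3 look.py 5 .578 -.007 .029 .155; python3 free.py 5 .578 -.007 .029 .155; python3 -c "
from h import *
print(togo(.578,-.0069,.0735,-.105))"
```

```text
clock: 12.48
ee_pos: [0.5759, -0.0102, 0.1418]
orientation: [0.952, 0.305, -0.001, -0.0]
force: [-0.2, 0.4, -2.0]
finger_gap: 0.0633
finger_force: 67.2
clock: 13.35
ee_pos: [0.5769, -0.0073, 0.1425]
orientation: [0.744, 0.668, -0.0, -0.0]
force: [0.0, -0.0, -3.0]
finger_gap: 0.0634
finger_force: 67.1
tcp (array([ 0.57689999, -0.00728492,  0.1424743 ]), np.float64(1.462296006963825))
side 618 [ 0.5766 -0.0091 -0.1124] rms 3.0
side 226 rack-y off mm, axis z mm, yaw deg: [ -3.  156.7  -0.4] t range [-29.3  22.2]
top few 0
(array([ 0.5,  0.9, 69.3]), np.float64(-0.002))
```

```bash
python3 -m jog '[{"tx":2.2,"ty":0.5,"tz":16,"ax":0,"ay":0,"az":0,"hand":1},{"tx":0,"ty":0,"tz":20,"ax":0,"ay":0,"az":0,"hand":1},{"tx":0,"ty":0,"tz":18,"ax":0,"ay":0,"az":0,"hand":1},{"tx":0,"ty":0,"tz":11,"ax":0,"ay":0,"az":0,"hand":1},{"tx":0,"ty":0,"tz":0,"ax":0,"ay":0,"az":0,"hand":1},{"tx":0,"ty":0,"tz":0,"ax":0,"ay":0,"az":0,"hand":1}]'; python3 look.py 6 .578 -.007 .029 .092; python3 free.py 6 .578 -.007 .029 .092
```

```text
clock: 14.2
ee_pos: [0.5784, -0.0052, 0.0786]
orientation: [0.743, 0.669, 0.0, 0.0]
force: [0.3, -0.6, -2.6]
finger_gap: 0.0636
finger_force: 67.1
tcp (array([ 0.57839516, -0.00522608,  0.078593  ]), np.float64(1.4657299171955644))
side 598 [ 0.5766 -0.0074 -0.1168] rms 3.5
side 239 rack-y off mm, axis z mm, yaw deg: [-0.8 92.8 -0.1] t range [-29.6   6.2]
top few 0
```

```bash
python3 -m jog '[{"tx":0.4,"ty":0,"tz":3,"ax":0,"ay":0,"az":0,"hand":1},{"tx":0,"ty":0,"tz":1,"ax":0,"ay":0,"az":0,"hand":1},{"tx":0,"ty":0,"tz":0,"ax":0,"ay":0,"az":0,"hand":1}]'; python3 -m jog '[{"tx":0,"ty":0,"tz":1,"ax":0,"ay":0,"az":0,"hand":1},{"tx":0,"ty":0,"tz":0,"ax":0,"ay":0,"az":0,"hand":1}]'
```

```text
clock: 14.68
ee_pos: [0.5781, -0.0048, 0.0741]
orientation: [0.743, 0.669, 0.0, -0.0]
force: [0.6, 0.3, -2.0]
finger_gap: 0.0637
finger_force: 67.4
clock: 14.92
ee_pos: [0.5782, -0.0047, 0.0738]
orientation: [0.743, 0.669, 0.0, 0.0]
force: [-1.3, 1.7, 7.1]
finger_gap: 0.0635
finger_force: 68.3
```

```bash
python3 -m jog '[{"tx":0,"ty":0,"tz":0,"ax":0,"ay":0,"az":0,"hand":0.15},{"tx":0,"ty":0,"tz":0,"ax":0,"ay":0,"az":0,"hand":0},{"tx":0,"ty":0,"tz":0,"ax":0,"ay":0,"az":0,"hand":0},{"tx":0,"ty":0,"tz":0,"ax":0,"ay":0,"az":0,"hand":0}]'; python3 -m jog '[{"tx":0,"ty":0,"tz":-20,"ax":0,"ay":0,"az":0,"hand":0},{"tx":0,"ty":0,"tz":-45,"ax":0,"ay":0,"az":0,"hand":0},{"tx":0,"ty":0,"tz":-50,"ax":0,"ay":0,"az":0,"hand":0},{"tx":0,"ty":0,"tz":0,"ax":0,"ay":0,"az":0,"hand":0}]'; python3 look.py 7 .578 -.007 .029 .0879;python3 free.py 7 .578 -.007 .029 .0879;python3 free.py 7 .5713 -.0685 .029 .0879; python3 -c "
from h import *
print(togo(.488,.2847,.12,-1.147))
W={n:cloud(n,np.load(n+'_7.npz')['d']) for n in('top','side')}
for n in W: print(n,cyl(pick(W[n],(.488,.2845),.045,.01,.054),.022,.022))"
```

```text
clock: 15.42
ee_pos: [0.578, -0.0048, 0.073]
orientation: [0.743, 0.669, -0.0, -0.0]
force: [-0.3, -0.3, -0.0]
finger_gap: 0.0853
finger_force: 0.0
clock: 15.92
ee_pos: [0.5798, -0.0049, 0.1918]
orientation: [0.743, 0.669, 0.002, 0.002]
force: [0.3, 0.5, 0.2]
finger_gap: 0.0858
finger_force: 0.0
tcp (array([ 0.57981469, -0.00492278,  0.19184475]), np.float64(1.465828746450131))
side 601 [ 0.5789 -0.007  -0.0996] rms 3.8
side 249 rack-y off mm, axis z mm, yaw deg: [ 0.1 88.2  0.2] t range [-29.4   6.6]
top few 0
side 189 rack-y off mm, axis z mm, yaw deg: [ 0.5 87.7  0.7] t range [-30.   29.1]
top 84 rack-y off mm, axis z mm, yaw deg: [-0.7 87.7  0.2] t range [-29.9 -18.7]
(array([ 278.4, -119.8,   68. ]), np.float64(1.042))
top (array([ 0.48812631,  0.2832314 , -1.15584993]), np.float64(0.0018977664891982548))
side (array([ 0.48779594,  0.28488603, -1.13771318]), np.float64(0.001033198491506603))
```

View pics/side7.png

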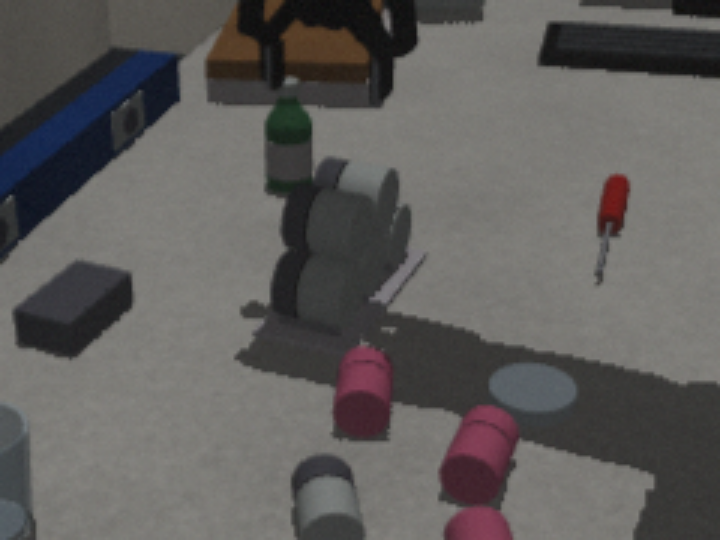

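Both wide canisters are saddled at (330,220) and (355,185), axes 88 mm up, and the slim one is untouched at (327,500). I'll fetch it now.

```bash
python3 -m jog '[{"tx":46.4,"ty":-20,"tz":0,"ax":0,"ay":0,"az":0,"hand":0},{"tx":46.4,"ty":-20,"tz":0,"ax":0,"ay":0,"az":0,"hand":0},{"tx":46.4,"ty":-20,"tz":0,"ax":0,"ay":0,"az":0,"hand":0},{"tx":46.4,"ty":-20,"tz":10,"ax":0,"ay":0,"az":0,"hand":0},{"tx":46.4,"ty":-20,"tz":15,"ax":0,"ay":0,"az":0,"hand":0},{"tx":46.4,"ty":-20,"tz":15,"ax":0,"ay":0,"az":0,"hand":0},{"tx":0,"ty":0,"tz":15,"ax":0,"ay":0,"az":0.174,"hand":0},{"tx":0,"ty":0,"tz":15,"ax":0,"ay":0,"az":0.174,"hand":0},{"tx":0,"ty":0,"tz":15,"ax":0,"ay":0,"az":0.174,"hand":0},{"tx":0,"ty":0,"tz":0,"ax":0,"ay":0,"az":0.174,"hand":0}]' && python3 -m jog '[{"tx":0,"ty":0,"tz":0,"ax":0,"ay":0,"az":0.174,"hand":0},{"tx":0,"ty":0,"tz":0,"ax":0,"ay":0,"az":0.172,"hand":0},{"tx":0,"ty":0,"tz":0,"ax":0,"ay":0,"az":0,"hand":0}]'; python3 -c "
from h import *
print(togo(.4879,.2843,.005,-1.147))"
```

```text
clock: 17.27
ee_pos: [0.4864, 0.284, 0.1003]
orientation: [0.928, 0.373, -0.002, 0.0]
force: [-0.0, -1.0, 0.6]
finger_gap: 0.0852
finger_force: 0.0
clock: 17.65
ee_pos: [0.4871, 0.2843, 0.1017]
orientation: [0.978, 0.211, -0.001, 0.0]
force: [0.2, 0.4, -0.1]
finger_gap: 0.0852
finger_force: 0.0
(array([ 0.9,  0.3, 96.7]), np.float64(0.001))
```

```bash
python3 -m jog '[{"tx":0.5,"ty":0,"tz":40,"ax":0,"ay":0,"az":0,"hand":0},{"tx":0,"ty":0,"tz":35,"ax":0,"ay":0,"az":0,"hand":0},{"tx":0,"ty":0,"tz":19,"ax":0,"ay":0,"az":0,"hand":0},{"tx":0,"ty":0,"tz":0,"ax":0,"ay":0,"az":0,"hand":0},{"tx":0,"ty":0,"tz":0,"ax":0,"ay":0,"az":0,"hand":1},{"tx":0,"ty":0,"tz":0,"ax":0,"ay":0,"az":0,"hand":1},{"tx":0,"ty":0,"tz":0,"ax":0,"ay":0,"az":0,"hand":1},{"tx":0,"ty":0,"tz":0,"ax":0,"ay":0,"az":0,"hand":1},{"tx":0,"ty":0,"tz":0,"ax":0,"ay":0,"az":0,"hand":1},{"tx":0,"ty":0,"tz":0,"ax":0,"ay":0,"az":0,"hand":1}]'; python3 -c "
from h import *
print(tcp(),togo(.5753,-.0377,.17,-.105))"
```

```text
clock: 18.9
ee_pos: [0.4893, 0.2853, 0.0106]
orientation: [0.978, 0.211, 0.001, -0.0]
force: [0.5, -0.6, 7.3]
finger_gap: 0.0631
finger_force: 66.3
(array([0.48933198, 0.28533584, 0.01061836]), np.float64(0.42422185523605305)) (array([ -54.2,  329.8, -159.5]), np.float64(-1.042))
```

```bash
python3 -m jog '[{"tx":0,"ty":0,"tz":-25,"ax":0,"ay":0,"az":0,"hand":1},{"tx":0,"ty":0,"tz":-50,"ax":0,"ay":0,"az":0,"hand":1},{"tx":0,"ty":0,"tz":-50,"ax":0,"ay":0,"az":0,"hand":1},{"tx":0,"ty":0,"tz":-40,"ax":0,"ay":0,"az":0,"hand":1},{"tx":-9,"ty":55,"tz":0,"ax":0,"ay":0,"az":0,"hand":1},{"tx":-9,"ty":55,"tz":0,"ax":0,"ay":0,"az":0,"hand":1},{"tx":-9,"ty":55,"tz":0,"ax":0,"ay":0,"az":0,"hand":1},{"tx":-9,"ty":55,"tz":0,"ax":0,"ay":0,"az":0,"hand":1},{"tx":-9,"ty":55,"tz":0,"ax":0,"ay":0,"az":0,"hand":1},{"tx":-9,"ty":55,"tz":0,"ax":0,"ay":0,"az":0,"hand":1}]' && python3 -m jog '[{"tx":0,"ty":0,"tz":0,"ax":0,"ay":0,"az":-0.174,"hand":1},{"tx":0,"ty":0,"tz":0,"ax":0,"ay":0,"az":-0.174,"hand":1},{"tx":0,"ty":0,"tz":0,"ax":0,"ay":0,"az":-0.174,"hand":1},{"tx":0,"ty":0,"tz":0,"ax":0,"ay":0,"az":-0.174,"hand":1},{"tx":0,"ty":0,"tz":0,"ax":0,"ay":0,"az":-0.174,"hand":1},{"tx":0,"ty":0,"tz":0,"ax":0,"ay":0,"az":-0.172,"hand":1},{"tx":0,"ty":0,"tz":0,"ax":0,"ay":0,"az":0,"hand":1},{"tx":0,"ty":0,"tz":0,"ax":0,"ay":0,"az":0,"hand":1}]'; python3 look.py 8 .5753 -.0377 .022 .183; python3 free.py 8 .5753 -.0377 .022 .183; python3 -c "
from h import *
print(togo(.5753,-.0377,.1169,-.105))"
```

```text
clock: 20.15
ee_pos: [0.575, -0.04, 0.1747]
orientation: [0.978, 0.21, 0.0, 0.0]
force: [1.0, 1.8, -1.6]
finger_gap: 0.063
finger_force: 66.5
clock: 21.15
ee_pos: [0.5748, -0.0381, 0.1743]
orientation: [0.744, 0.668, 0.0, 0.0]
force: [0.2, 0.1, -1.7]
finger_gap: 0.0633
finger_force: 66.6
tcp (array([ 0.57475808, -0.03814674,  0.17432797]), np.float64(1.4621543602798108))
side 480 [ 0.574  -0.0399 -0.1175] rms 3.2
side 121 rack-y off mm, axis z mm, yaw deg: [ -3.2 185.8  -0.4] t range [-29.3   4.7]
top few 0
(array([ 0.5,  0.5, 57.3]), np.float64(-0.002))
```

```bash
python3 -m jog '[{"tx":2.8,"ty":0.5,"tz":16,"ax":0,"ay":0,"az":0,"hand":1},{"tx":0,"ty":0,"tz":20,"ax":0,"ay":0,"az":0,"hand":1},{"tx":0,"ty":0,"tz":14,"ax":0,"ay":0,"az":0,"hand":1},{"tx":0,"ty":0,"tz":0,"ax":0,"ay":0,"az":0,"hand":1},{"tx":0,"ty":0,"tz":0,"ax":0,"ay":0,"az":0,"hand":1}]'; python3 look.py 9 .5753 -.0377 .022 .1345; python3 free.py 9 .5753 -.0377 .022 .1345
```

```text
clock: 21.88
ee_pos: [0.5759, -0.0354, 0.1245]
orientation: [0.743, 0.669, 0.0, 0.0]
force: [0.1, 0.3, -1.5]
finger_gap: 0.063
finger_force: 66.7
tcp (array([ 0.57592089, -0.03543744,  0.12448157]), np.float64(1.4656314751910373))
side 464 [ 0.5744 -0.0374 -0.1037] rms 3.1
side 179 rack-y off mm, axis z mm, yaw deg: [ -0.3 135.7   0.7] t range [-29.1  14.5]
top few 0
```

```bash
python3 -m jog '[{"tx":0.4,"ty":0,"tz":4,"ax":0,"ay":0,"az":0,"hand":1},{"tx":0,"ty":0,"tz":2,"ax":0,"ay":0,"az":0,"hand":1},{"tx":0,"ty":0,"tz":0,"ax":0,"ay":0,"az":0,"hand":1}]'; python3 -m jog '[{"tx":0,"ty":0,"tz":0.8,"ax":0,"ay":0,"az":0,"hand":1},{"tx":0,"ty":0,"tz":0,"ax":0,"ay":0,"az":0,"hand":1}]'
```

```text
clock: 22.35
ee_pos: [0.5756, -0.035, 0.1179]
orientation: [0.743, 0.669, -0.0, -0.0]
force: [-0.1, -0.1, -1.7]
finger_gap: 0.0631
finger_force: 66.7
clock: 22.6
ee_pos: [0.5757, -0.035, 0.1173]
orientation: [0.743, 0.669, 0.0, 0.0]
force: [-0.8, -0.3, -0.9]
finger_gap: 0.0634
finger_force: 66.8
```

```bash
python3 -m jog '[{"tx":0,"ty":0,"tz":0.8,"ax":0,"ay":0,"az":0,"hand":1},{"tx":0,"ty":0,"tz":0,"ax":0,"ay":0,"az":0,"hand":1}]'
```

```text
clock: 22.85
ee_pos: [0.576, -0.0349, 0.1171]
orientation: [0.743, 0.669, 0.0, 0.0]
force: [-0.5, 1.6, 5.4]
finger_gap: 0.0633
finger_force: 67.6
```

Light, centred contact. I'll release and retreat straight up.

```bash
python3 -m jog '[{"tx":0,"ty":0,"tz":0,"ax":0,"ay":0,"az":0,"hand":0.15},{"tx":0,"ty":0,"tz":0,"ax":0,"ay":0,"az":0,"hand":0},{"tx":0,"ty":0,"tz":0,"ax":0,"ay":0,"az":0,"hand":0},{"tx":0,"ty":0,"tz":0,"ax":0,"ay":0,"az":0,"hand":0},{"tx":0,"ty":0,"tz":-20,"ax":0,"ay":0,"az":0,"hand":0},{"tx":0,"ty":0,"tz":-40,"ax":0,"ay":0,"az":0,"hand":0},{"tx":0,"ty":0,"tz":-50,"ax":0,"ay":0,"az":0,"hand":0},{"tx":0,"ty":0,"tz":-40,"ax":0,"ay":0,"az":0,"hand":0}]'; python3 -m jog '[{"tx":-55,"ty":0,"tz":0,"ax":0,"ay":0,"az":0,"hand":0},{"tx":-55,"ty":0,"tz":0,"ax":0,"ay":0,"az":0,"hand":0},{"tx":-55,"ty":0,"tz":0,"ax":0,"ay":0,"az":0,"hand":0},{"tx":-55,"ty":0,"tz":0,"ax":0,"ay":0,"az":0,"hand":0},{"tx":-55,"ty":0,"tz":0,"ax":0,"ay":0,"az":0,"hand":0},{"tx":0,"ty":0,"tz":0,"ax":0,"ay":0,"az":0,"hand":0}]'; python3 look.py 10 .5753 -.0377 .022 .1283; python3 free.py 10 .5753 -.0377 .022 .1283;python3 free.py 10 .578 -.007 .029 .0879;python3 free.py 10 .5713 -.0685 .029 .0879
python3 -c "
import cv2,numpy as np
a=cv2.imread('pics/side10.png');b=cv2.imread('pics/top10.png')
cv2.imwrite('pics/f.png',cv2.resize(np.hstack([a,b]),(800,300)))"
```

```text
clock: 23.85
ee_pos: [0.5757, -0.035, 0.2685]
orientation: [0.743, 0.669, 0.0, 0.0]
force: [0.6, -0.4, -1.5]
finger_gap: 0.0856
finger_force: 0.0
clock: 24.6
ee_pos: [0.5459, -0.3117, 0.2659]
orientation: [0.745, 0.668, -0.0, -0.0]
force: [0.1, 0.2, -0.4]
finger_gap: 0.0854
finger_force: 0.0
tcp (array([ 0.54587465, -0.31167343,  0.26593561]), np.float64(1.461972680107235))
side 442 [ 0.5768 -0.0371 -0.1151] rms 3.2
top 627 [ 0.5768 -0.0384 -0.085 ] rms 6.2
side 199 rack-y off mm, axis z mm, yaw deg: [  0.7 127.9   0. ] t range [-29.5  25.8]
top 487 rack-y off mm, axis z mm, yaw deg: [ -0.5 128.4   0.2] t range [-29.3  29.6]
side 250 rack-y off mm, axis z mm, yaw deg: [ 0.9 87.7  1.4] t range [-29.3  25. ]
top 374 rack-y off mm, axis z mm, yaw deg: [-0.9 88.  -0.2] t range [-29.4  29.1]
side few 17
top 289 rack-y off mm, axis z mm, yaw deg: [-0.1 88.6 -0.4] t range [-29.8  29.6]
```

View pics/f.png

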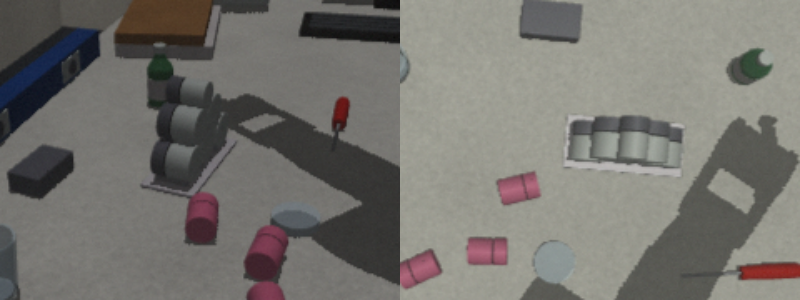

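The pyramid stands complete at (185,130) in the side view and (625,140) in the top view. Its axes are at 88 mm and 128 mm, the ends are about flush, and the bystanders haven't moved.

```bash
python3 -c "
from station import arm
print(arm.hand_in())"
```

```text
the job is handed in; nothing more can be done
None
```

The pyramid is finished and handed in at about 25 s: both wide canisters lie in the bottom-row gaps and the slim one on top, all parallel and about flush, with nothing else in view moved.

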